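Slide the lid off the tube box and lay the paint tube in the tray

TASK

Draw the sliding lid of the wooden box straight out of its grooves by the pull, keeping it level so that it does not bind and never forcing it, and lower it flat onto the bare desk. Then take the paint tube out of the box and lay it gently in the enamel tray, flat on the tray's floor. Let go of everything, and leave the two black jars where they are.

Things in the scene. Friction and masses are not known exactly. Their poses are not given: they have to be found in the camera images.
- tube_box: Pale wooden box, fixed, outside 166 (its x) x 120 (its y) x 47 mm high; origin at the centre of its underside, z up. Its lid slides out at the open end, towards the box's -x (roughly to the robot's right). Inside 150 x 100 mm, floor 5 mm above the desk. The back (+x) end is shut; the front wall is only 34 mm high.
- channel_mouth (a point): Middle of the channel's mouth at the box's open end, 83 mm to -x of the box's origin, 38 mm above the desk. The lid runs in a groove in each side wall: the channel is 108 mm wide and 8 mm high, its ledges 34 mm above the desk, covered by 5 mm thick lips that leave a 96 mm wide opening above.
- box_lid: Loose pale wooden lid, 0.11 to 0.2 kg: board 156 (x) x 105.5 (y) x 6 mm; origin at the centre of the board's underside, z up. It starts in the channel, axes along the box's, shut or up to 12 mm out; shut, its origin is 5 mm to -x of the box's, 34 mm above the desk. It is out of the channel once drawn 156 mm along the box's -x from shut.
- lid_pull (a point): Middle of the darker wooden pull that stands across the lid near its front edge: bar 14 mm thick (lid's x) x 64 mm long (lid's y) x 28 mm tall on the board's upper side (from 6 to 34 mm above the lid's underside). The point lies 56 mm to -x of the lid's origin, on its middle line and 21 mm above its underside.
- inner_tube: Loose squeezed metal paint tube lying in the box, hidden under the lid, 35 mm wide (its x) x 124 mm long (its y) x 23 mm thick, 45 g; origin at the centre of its underside, cap towards its -y; the body to grasp across lies from y = -42 to +56 mm. It lies roughly along the box, in its middle, its z up.
- tray: White enamel tray with a blue rim, does not move; 334 mm (its x, pointing roughly away from the robot) x 221 mm (its y) x 39 mm high, origin at the centre of its underside; its flat floor, about 260 x 160 mm, lies 7 mm above the desk.
- large_jar: Loose black jar with lid, 76 mm across, 82 mm high, beyond the work; origin at the centre of its underside. To be left alone.
- small_jar: Loose small black jar, 55 mm across, 54 mm high, to the left of the box; origin at the centre of its underside. To be left alone.

How it is judged (in metres and radians):
On the way, in this order (a step that is already met when the one before it is completed fails the run):
1. the lid is drawn part way out (55 to 145 mm), level and straight in the channel (x of box_lid in the frame of tube_box between -0.15 and -0.06 m and y of box_lid in the frame of tube_box between -0.006 and 0.006 m and z of box_lid in the frame of tube_box between 0.03 and 0.039 m and angle between box_lid's own z axis and vertical below 0.06 rad), for 0.1 s.
2. the lid is lowered to the desk in the gripper (height (world z) of box_lid below 0.015 m and contact force between the fingers and box_lid above 0.5 N), for 0.05 s.
3. the lid lies flat on the desk, let go (height (world z) of box_lid below 0.006 m and angle between box_lid's own z axis and vertical below 0.06 rad and contact force between the fingers and box_lid below 0.1 N), for 0.2 s.
4. the tube is lowered into the tray in the gripper (x of inner_tube in the frame of tray between -0.12 and 0.12 m and y of inner_tube in the frame of tray between -0.075 and 0.075 m and height (world z) of inner_tube below 0.045 m and contact force between the fingers and inner_tube above 0.5 N), for 0.05 s.
At the end, for the whole second after the job is handed in: The lid lies at rest flat on the desk, pull upwards (underside within 6 mm of the desk, tilt under 0.06 rad). The paint tube lies at rest in the tray: its origin within 120 mm (tray x) and 75 mm (tray y) of the tray's centre and below 35 mm, its length within 0.22 rad of level (height (world z) of box_lid below 0.006 m and angle between box_lid's own z axis and vertical below 0.06 rad and x of inner_tube in the frame of tray between -0.12 and 0.12 m and y of inner_tube in the frame of tray between -0.075 and 0.075 m and linear speed of each of box_lid, inner_tube below 0.02 m/s and height (world z) of inner_tube below 0.035 m and angle between inner_tube's own y axis and vertical between 1.35 and 1.79 rad); the robot touches nothing.
It fails at once if the lid is tipped more than 15 degrees (angle between box_lid's own z axis and vertical above 0.26 rad).
It fails at once if the lid is forced: more than 60 N between lid and box (contact force between box_lid and tube_box above 60 N).
It fails at once if the large jar is moved more than 30 mm (distance of large_jar from where it was at the start of the episode above 0.03 m).
It fails at once if the small jar is moved more than 30 mm (distance of small_jar from where it was at the start of the episode above 0.03 m).
It also fails if it takes over 59 s, if anything falls off the work surface, if the arm or the gripper's body presses on something with over 40 N, if the wrist force passes 120 N, or if a joint passes its speed limit or range.

ROBOT

A 6-joint arm with a two-finger parallel gripper is mounted at the origin on a cart in front of the work surface, level with it; the furniture and walls round the work are solid. World frame = base frame: x ahead of the robot, y to its left, z up, the work surface at z = 0. Lengths are in mm, angles in rad, forces in N, time in s.
With the tool pointing down it reaches from about 425 to 925 mm from the base axis. Payload 12.5 kg.
Tool frame: the origin (TCP) lies between the finger pads; the fingertips stand 8 mm ahead of it and the grasp point (between the pads) lies 11 mm behind it (nose_length is the distance from the TCP to the fingertips, in mm); z points along the fingers, y is the line along which they close (so a half turn about z gives the same grasp; the last joint's range is limited). The gripper opens to 85 mm and grips with 20 to 120 N. Pads are 22 mm wide; open, the fingers measure 114 mm over their backs; the gripper's body (76 mm by 85 mm) begins 54 mm behind the grasp point. The pads swing forward as they close: fully open they stand 13 mm farther back than shut.
Start: joints at [1.242, 0.491, 1.559, -0, 1.092, -0.106], TCP at [138.081, 609.572, 239.327] pointing down, gripper open.
Joint ranges: [-3.1, 3.1], [-0.84, 2.19], [0.05, 2.79], [-1.13, 4.28], [0.06, 2.93], [-2.69, 2.69]. Speed limits (rad/s): [2.22, 2.22, 2.79, 3.14, 3.14, 3.14].

INTERFACE

Orientations are given as [roll, pitch, yaw] about the fixed x, y, z axes, in that order (R = Rz(yaw) Ry(pitch) Rx(roll)).
In Python, from cell import read_state, capture, close_job, search_frame, silhouettes, spot_point, nose_length gives the robot as it stands.
- The arm moves only by the tool step_arm, never from a script. Its argument "increments" is a list of rows, each an object with "claw": the gripper's target within -1 to 1 (fully open at 1, half-way at 0, shut at -1); "xyz": the shift along the tool's x, y, z in m, a list of three; "turn": the turn about the tool's z in degrees. A call has 1 to 20 rows; each row shifts and turns the commanded pose from where the row before left it, along the tool's axes as they then stand; what a row does not reach is not made up. A row lasts 1/12 s, in which the tool goes at most 41.7 mm and 7.16 degrees, less where a joint would pass 70% of its speed; a pose out of reach is approached as far as the arm can. A call with a gripper value outside its range is refused whole. The fingers move at their own pace and stop on an object; "newtons" is the grip in N (left out, the last holds). Time passes only in rows, so rows that do not move let the fingers close. It gives the time, the measured TCP pose, the force, the opening and the grip force at its end, in the units of the state.
- read_state(): the state, without advancing time (a new reading comes with each control period).
- capture(name): name is "side" or "top"; returns a dict with "pixels" (480x640x3 uint8, red, green, blue), "z_map" (480x640 float32, mm along the optical axis (not along the pixel's ray), 0 where there is no reading), "K" (3x3 intrinsics, pixels), "dist" ([k1, k2, p1, p2, k3] as OpenCV has them; the pictures are not rectified), "R" (3x3) and "t" (3): a world point X has camera coordinates R X + t. Camera axes: x right, y down, z forward; pixel columns grow to the right and rows downward; lengths in mm; the calibration is good to about 2 mm. A picture is of the moment at which its call begins.
- close_job(): hands the job in; it is judged then, once.
Trained networks look in the newest picture that a camera, given by its name, has taken for a name from the list of things; names that differ only in an ending like _2 or _b are one class to them, and where a whole thing is asked for, a point or a joint stands for the part that bears it (a point fixed in the world has none). Each returns a list of dicts, best first, with "p" (0 to 1); they miss things now and then, are a little off and sometimes report something else, mostly with a low value. They report only what shows in the picture. A call takes as long as a camera call.
- search_frame(label, camera): "uv" ([column, row] in pixels, amid what is visible of it).
- silhouettes(label, camera): "mask" (480x640 bool, what is visible of it) and "uv" ([column, row] in pixels, amid what is visible of it).
- spot_point(label, camera): "uv" ([column, row] in pixels: a listed point, or the origin of a listed thing).
The state is a dict: "time_s": time; "joints": joint angles; "dq": joint speeds; "effort": joint torques, N m; "tool_pos": TCP position; "tool_rot": TCP orientation; "ft_force": force on the tool from outside, world axes, zero at the start; "wrist_torque": the same for the moment, N m; "grip_width": finger opening in mm; "finger_force": force on a finger pad.
Only numpy, scipy, OpenCV 4.12 (cv2) and the standard library are available. Lean on these libraries where they do the work, as an engineer would, in place of code of your own. Each camera call takes 0.05 s, during which the arm holds its last target. There are 200 camera calls.

## Working session

There is one attempt and no reset: what is moved stays moved. The work goes in short steps, Python scripts to look and compute and a tool call to move; the robot and the scene stay as the last step left them, time stands still between calls to the robot, and variables do not carry over. Pictures are saved under pics/ and viewed, at most 10 in all, crops included, and the job is handed in when it is done.

Besides the shell and the picture viewer there is one more tool, called after ">>>" in YAML: its name, and indented under it one key for each argument. step_arm: Moves the arm, as the interface text tells. Its arguments: {"type":"object","properties":{"increments":{"type":"array"},"newtons":{"type":"number"}},"required":["increments"]}

```bash
mkdir -p pics
cat > h.py <<'E'
import numpy as np, cv2
from cell import *
def snap(c,name=None):
    f=capture(c)
    if name: cv2.imwrite(f'pics/{name}.png',f['pixels'][:,:,::-1])
    return f
def ray(f,uv):
    p=cv2.undistortPoints(np.array([[uv]],float),np.array(f['K'],float),np.array(f['dist'],float))[0,0]
    R=np.array(f['R']);t=np.array(f['t'])
    return -R.T@t, R.T@np.array([p[0],p[1],1])   # depth-1 ray
def atz(f,uv,z):
    o,d=ray(f,uv); return o+d*(z-o[2])/d[2]
def atd(f,uv):
    o,d=ray(f,uv); u,v=np.round(uv).astype(int); w=f['z_map'][v-1:v+2,u-1:u+2]; w=w[w>0]
    return o+d*np.median(w) if w.size else None
def cloud(f,m):
    v,u=np.nonzero(m&(f['z_map']>0))
    p=cv2.undistortPoints(np.stack([u,v],1)[:,None].astype(float),np.array(f['K'],float),np.array(f['dist'],float))[:,0]
    z=f['z_map'][v,u][:,None]
    R=np.array(f['R']);t=np.array(f['t'])
    return (np.c_[p,np.ones(len(p))]*z-t)@R
def rect(P,zlo,zhi):
    Q=P[(P[:,2]>zlo)&(P[:,2]<zhi)]
    return len(Q),np.round(Q.mean(0),1),[np.round(a,1) for a in cv2.minAreaRect(Q[:,:2].astype(np.float32))]
E
cat > m.py <<'E'
from h import *
np.set_printoptions(precision=1,suppress=True)
print(read_state()); print(nose_length)
for c in ('top','side'):
    f=snap(c,c+'0')
    print(c,'cam at',ray(f,(320,240))[0])
    for l in ('tube_box','box_lid','tray','large_jar','small_jar','lid_pull','channel_mouth'):
        for r in spot_point(l,c)[:1]: print(l,'spot',r['p'],r['uv'],atd(f,r['uv']))
        if l in('channel_mouth',): continue
        for r in silhouettes(l,c)[:1]:
            P=cloud(f,r['mask']); print('   mask',r['p'],r['mask'].sum(),np.percentile(P,[2,50,98],axis=0).tolist() if len(P) else '')
E
python3 m.py
```

```text
{'time_s': 0.0, 'joints': array([ 1.2,  0.5,  1.6,  0. ,  1.1, -0.1]), 'dq': array([ 0.,  0.,  0., -0.,  0., -0.]), 'effort': array([  0. , -61.8, -26.2,   0. ,   0. ,   0. ]), 'tool_pos': array([138. , 609.3, 238.7]), 'tool_rot': array([-3.1, -0. ,  2.9]), 'ft_force': array([ 0.1, -0.1, -0.4]), 'wrist_torque': array([-0.,  0.,  0.]), 'finger_force': 0.0, 'grip_width': 85.491911895523}
8.0
top cam at [ 550.2   52.4 1274.2]
   mask 0.69 519 [[420.39097317010555, 396.91997535502855, 4.7935973312712115], [447.0332039167589, 417.8181468383251, 53.15778623608853], [471.863475966158, 446.26563035724587, 58.34780790572172]]
box_lid spot 0.8 [246.5, 286.1] [500.5 218.7  41.2]
   mask 0.97 2725 [[445.34625023321286, 144.66448735297647, 35.646608568188796], [497.28063800102194, 217.8044191775554, 40.9264916984034], [548.6802657248885, 293.9049500697671, 69.32589001312725]]
tray spot 0.85 [457.3, 272.8] [ 535. -282.    6.]
   mask 0.77 11322 [[380.4599561954109, -392.44535350161385, -0.16426473645860493], [551.6825691826928, -278.94234137948024, 6.262477510852573], [698.9803429725364, -171.7053
[... 1702 characters left out ...]
3.883395383467353], [761.1966144369417, -37.388363580580446, 52.33880684959894], [806.643084372081, 4.239053959597716, 81.49880865978355]]
small_jar spot 0.85 [188.3, 242.6] [422.8 375.9  15.2]
   mask 0.54 326 [[420.72620226568995, 394.91332482098335, 9.270123406306855], [440.4787759189418, 406.6904289269549, 38.36102337317102], [468.7744553773746, 443.59003025335574, 53.82865239402896]]
lid_pull spot 0.79 [241.8, 247.2] [488.  157.   62.8]
   mask 0.91 906 [[439.3016644234771, 140.09722118327596, 35.26257469395062], [489.7572950503028, 166.6862567477228, 39.85147382396546], [549.2550580632936, 291.6240427681798, 67.37779377910594]]
channel_mouth spot 0.77 [241.8, 258.9] [480.4 146.3  35.8]
```

```bash
cat > m2.py <<'E'
from h import *
for c in('top','side'):
    f=snap(c,c+'1'); m=silhouettes('box_lid',c)[0]['mask']
    m2=cv2.dilate(m.astype(np.uint8),np.ones((5,5)))>0
    P=cloud(f,m2); print(c,'pull',rect(P,60,75)); print(' lid',rect(P,36,44),' lips',rect(P,45,50))
    P=cloud(f,np.ones((480,640),bool)); P=P[(P[:,0]>380)&(P[:,0]<620)&(P[:,1]>80)&(P[:,1]<360)]
    print(' box',rect(P,28,75), 'lips',rect(P,44.5,52))
    m=silhouettes('tray',c)[0]['mask']; P=cloud(f,m); print(' tray',rect(P,-3,45),rect(P,30,45))
b=cv2.imread('pics/top1.png'); cv2.imwrite('pics/c1.png',cv2.resize(b[220:360,130:330],None,fx=4,fy=4))
E
python3 m2.py
```

```text
top pull (176, array([487.3, 164. ,  68.3]), [array([487.6, 164.3]), array([14.5, 63.2]), np.float64(79.7)])
 lid (2237, array([497.7, 221.6,  40.5]), [array([497., 219.]), array([156. , 105.4]), np.float64(79.1)])  lips (341, array([497.6, 220.1,  47. ]), [array([497.2, 220.5]), array([155.9, 112.5]), np.float64(78.7)])
 box (3677, array([498.8, 225.4,  43.7]), [array([499.4, 228. ]), array([174.1, 119.5]), np.float64(79.6)]) lips (928, array([502. , 240. ,  47.4]), [array([499.5, 228.4]), array([173.1, 119.1]), np.float64(79.6)])
 tray (11823, array([ 544.3, -283.5,   12. ]), [array([ 540.5, -288.9]), array([239.6, 346.5]), np.float64(82.4)]) (1886, array([ 540.3, -293.7,   37.1]), [array([ 539.5, -281. ]), array([224.1, 335.9]), np.float64(82.4)])
side pull (103, array([485.3, 161.8,  65.2]), [array([486.7, 162.9]), array([18.5, 63.8]), np.float64(79.0)])
 lid (708, array([497.4, 222.3,  39.4]), [array([500. , 226.7]), array([176.7, 113.1]), np.float64(78.8)])  lips (137, array([492.2, 197.2,  46.6]), [array([495.8, 216.3]), array([131.6, 111.2]), np.float64(79.0)])
 box (1431, array([493.4, 215.5,  43.2]), [array([499.3, 229. ]), array([182. , 120.6]), np.float64(79.5)]) lips (331, array([498.3, 225.9,  46.7]), [array([500.5, 233. ]), array([168.7, 120.4]), np.float64(80.0)])
 tray (11205, array([ 553. , -266.1,   13.1]), [array([ 563.7, -256.2]), array([277.2, 377.4]), np.float64(82.4)]) (1976, array([ 542.4, -277.2,   36. ]), [array([ 539.9, -279.5]), array([224.7, 336.4]), np.float64(82.4)])
```

View pics/c1.png

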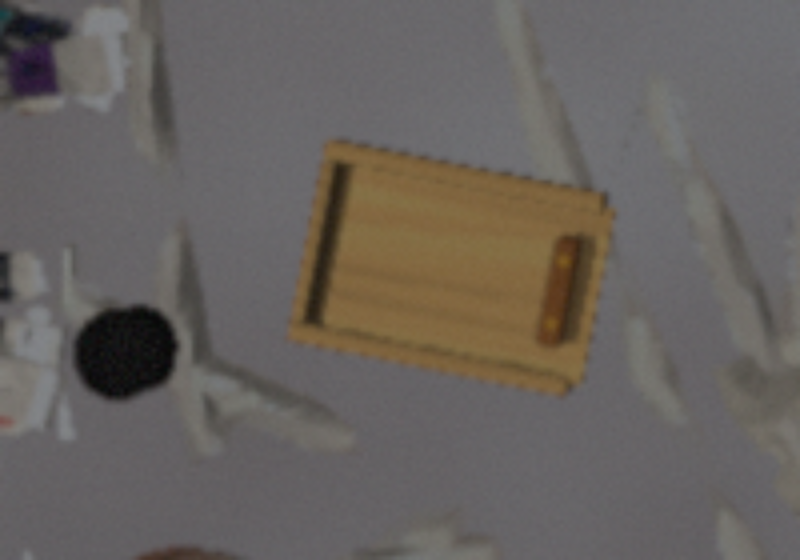

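View pics/top1.png

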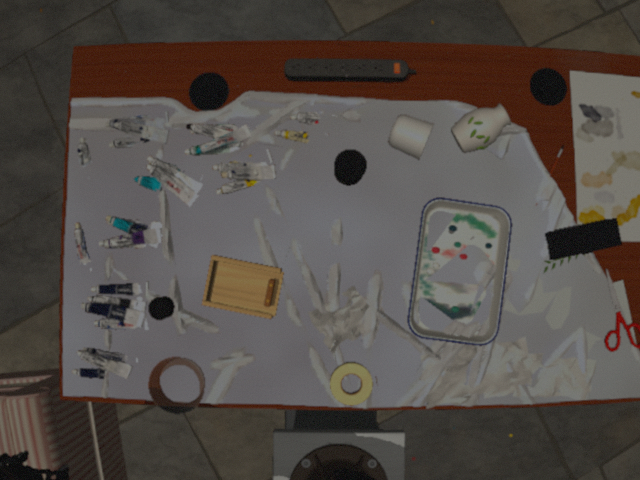

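View pics/side1.png

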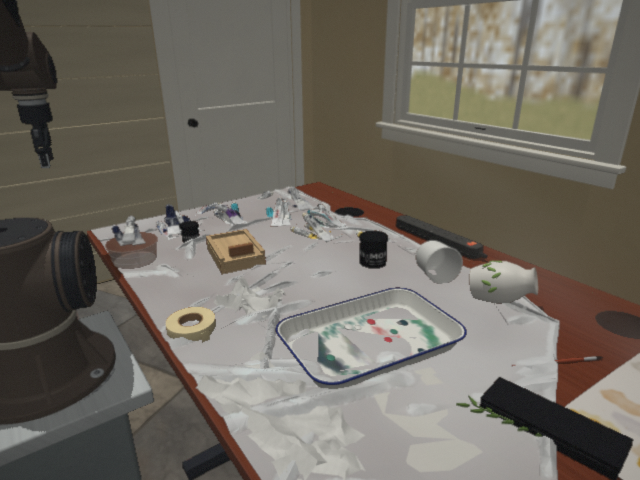

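The lid is drawn slightly (about 8 mm), with its pull at (487.5, 164.2) and the box axis at about 79.5°. It shows at pixels (270,290) in the top view. The tray is at right (460,270), the small jar at (162,308) and the large jar at (350,167).

```bash
cat >> h.py <<'E'
from scipy.spatial.transform import Rotation as Ro
def go(x,y,z,yaw):
    s=read_state(); R=Ro.from_euler('xyz',s['tool_rot']).as_matrix(); d=R.T@(np.array([x,y,z])-s['tool_pos'])
    c=np.degrees(np.arctan2(R[1,0],R[0,0]))
    print('t',round(s['time_s'],2),'pos',np.round(s['tool_pos'],1),'yaw',round(c,2),'rot',np.round(s['tool_rot'],4),'delta mm',np.round(d,1),'turn(tool z)',round(-((yaw-c+90)%180-90),2),'w',round(s['grip_width'],1))
E
python3 - <<'E'
from h import *
go(487.5,164.2,238,169.5)
f=snap('top')
P=cloud(f,np.ones((480,640),bool))
for x0,x1,y0,y1 in((390,550,-60,130),(390,550,-100,-60),(300,390,-60,130)):
    Q=P[(P[:,0]>x0)&(P[:,0]<x1)&(P[:,1]>y0)&(P[:,1]<y1)]; print(np.percentile(Q[:,2],[1,50,99,100]))
E
```

```text
t 1.7 pos [138.1 609.6 239.3] yaw 167.24 rot [3.1415 0.     2.9188] delta mm [-439.2 -357.2    1.3] turn(tool z) -2.26 w 85.3
[-0.62813262  7.88957625 29.98447006 35.31951521]
[ 0.48434896 11.11623446 23.12443444 25.89082885]
[-0.60748374  6.29671003 29.20389281 34.99267401]
```

Run:
```python
from h import *
for c in('top','side'):
    f=snap(c); P=cloud(f,np.ones((480,640),bool))
    xs=range(340,720,20); ys=range(140,-180,-20)
    print(c,'cols y',list(ys))
    for x in reversed(xs):
        r=[]
        for y in ys:
            Q=P[(abs(P[:,0]-x)<10)&(abs(P[:,1]-y)<10)]
            r.append('%3d'%np.percentile(Q[:,2],85) if len(Q) else ' . ')
        print(x,' '.join(r))
```

```text
top cols y [140, 120, 100, 80, 60, 40, 20, 0, -20, -40, -60, -80, -100, -120, -140, -160]
700   8   7   7   7   7   7   7   7   7   7   7   7   7   6   8   7
680   9   7   8   7   7   8   9   8   7   6   7   6   7   7   8   8
660   7   7   6   6   7   7   6   8   7   6   7   6   6   8   8   7
640   8   6   6   6   6   6   8  13   7   7   6   7   7   7   7   7
620   7   5   6   7   6   6  12  16   7   7   7   7   7   7   7   7
600   7   9  11   8   7   6   7  10   8   7   7   8   7   8   8   6
580   8   8  11   7   7   6   7   7   9   8   7   7   7   6   7   6
560   8   6   9   9   7   7   8   8   8   8   7   7   7   7   6   6
540  47   6   6  10   8   8  13  13   8   8   7   8   8   6   6   6
520  42   6   6  14  13   7  18  16   9   8   9  13  10   6   6   9
500  41   7   7   9  15   9  17  14  20  15   8  17  11   7   8  38
480  39   9   7   6  17  10  14  12  19  21  10  17  10   7   9  39
460  38  10   8   6  10  16  11   9  11  20  27  17   8   8   9  38
440   5  11  12  23  29  18  18  14  22  22  15  20  17   8   8  38
420   5   7   9   8  28  27  27  23  27  18  14  20  15  2
[... 964 characters left out ...]
   5   4   5  .   37
520  38   3   3  14  11   4  17  15   6   5   5  11   8   5  .   38
500  38   4   4   3  14   5  16  15  20   6   5  15   9   4  .   38
480  38   5   4   3  15  10  14  11  18  19   8  15   8   5  .   36
460  38   8   5   4   2  13  10   7  10  24  23  15   5   4  .   36
440   3   9  11  30  27  15  20  16  22  19  15  18  15  10  .   35
420   2   3   8   5  26  24  27  21  25  14  12  17  15  19  12  36
400   2   2   4   6   7  10  13  27  27  18  16  16   3   8  14  37
380   3   2   3   5   5  .   27  23  19  18  11   9   3   3   3  10
360   3   3   3   4   6   5  26  11   4   4   6   4   3   3   3   2
340   4   3   3   3   9   5  16   9   4   4   5   3   3   3   3   2
```

>>> step_arm:
  increments:
    - {"xyz":[-0.022,-0.0179,0],"turn":-0.113,"claw":1}
    - {"xyz":[-0.022,-0.0179,0],"turn":-0.113,"claw":1}
    - {"xyz":[-0.022,-0.0179,0],"turn":-0.113,"claw":1}
    - {"xyz":[-0.022,-0.0179,0],"turn":-0.113,"claw":1}
    - {"xyz":[-0.022,-0.0179,0],"turn":-0.113,"claw":1}
    - {"xyz":[-0.022,-0.0179,0],"turn":-0.113,"claw":1}
    - {"xyz":[-0.022,-0.0179,0],"turn":-0.113,"claw":1}
    - {"xyz":[-0.022,-0.0179,0],"turn":-0.113,"claw":1}
    - {"xyz":[-0.022,-0.0179,0],"turn":-0.113,"claw":1}
    - {"xyz":[-0.022,-0.0179,0],"turn":-0.113,"claw":1}
    - {"xyz":[-0.022,-0.0179,0],"turn":-0.113,"claw":1}
    - {"xyz":[-0.022,-0.0179,0],"turn":-0.113,"claw":1}
    - {"xyz":[-0.022,-0.0179,0],"turn":-0.113,"claw":1}
    - {"xyz":[-0.022,-0.0179,0],"turn":-0.113,"claw":1}
    - {"xyz":[-0.022,-0.0179,0],"turn":-0.113,"claw":1}
    - {"xyz":[-0.022,-0.0179,0],"turn":-0.113,"claw":1}
    - {"xyz":[-0.022,-0.0179,0],"turn":-0.113,"claw":1}
    - {"xyz":[-0.022,-0.0179,0],"turn":-0.113,"claw":1}
    - {"xyz":[-0.022,-0.0179,0],"turn":-0.113,"claw":1}
    - {"xyz":[-0.022,-0.0179,0],"turn":-0.113,"claw":1}

```text
time_s: 3.52
tool_pos: [497.2, 168.6, 239.5]
tool_rot: [3.141, 0.0, 2.958]
ft_force: [0.6, 0.7, 0.7]
grip_width: 85.5
finger_force: 0.0
```

>>> step_arm:
  increments:
    - {"xyz":[0.0044,-0.003,0.02],"turn":0,"claw":1}
    - {"xyz":[0.0043,-0.0031,0.02],"turn":0,"claw":1}
    - {"xyz":[0,0,0.025],"turn":0,"claw":1}
    - {"xyz":[0,0,0.025],"turn":0,"claw":1}
    - {"xyz":[0,0,0.025],"turn":0,"claw":0.6}
    - {"xyz":[0,0,0.02],"turn":0,"claw":0.4}
    - {"xyz":[0,0,0.0],"turn":0,"claw":0.4}
    - {"xyz":[0,0,0.0],"turn":0,"claw":0.4}

```text
time_s: 4.18
tool_pos: [486.6, 165.4, 104.0]
tool_rot: [-3.141, -0.002, 2.958]
ft_force: [0.6, 0.0, 0.3]
grip_width: 59.9
finger_force: 0.0
```

Run:
```python
from h import *
go(487.5,164.2,52,169.5)
f=snap('side','s2'); b=cv2.imread('pics/s2.png'); cv2.imwrite('pics/s2c.png',cv2.resize(b[150:300,150:350],None,fx=4,fy=4))
```

```text
t 4.18 pos [486.6 165.4 104. ] yaw 169.5 rot [-3.1410e+00 -1.6000e-03  2.9583e+00] delta mm [-1.2 -1.  52. ] turn(tool z) -0.0 w 59.9
```

View pics/s2c.png

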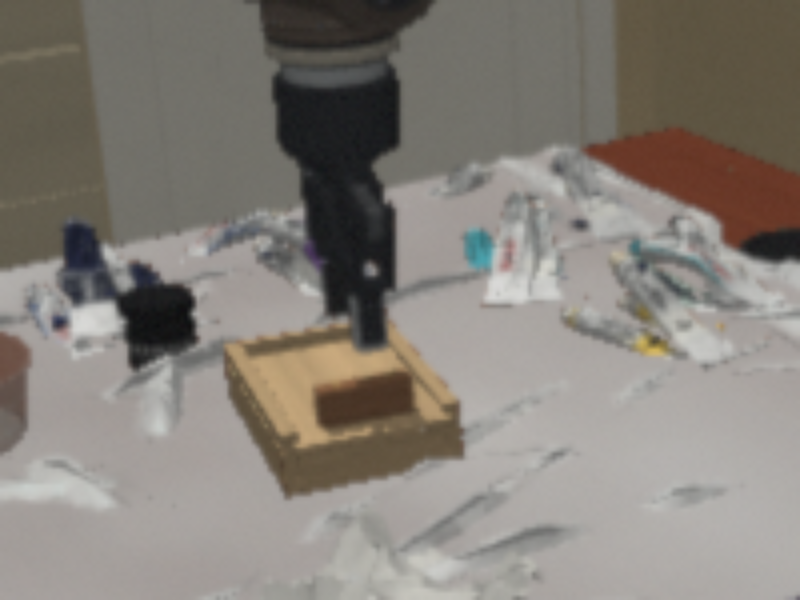

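The gripper hangs over the pull, fingers straddling it at crop (365,400). I'll descend and close.

>>> step_arm:
  increments:
    - {"xyz":[-0.0006,-0.0005,0.018],"turn":0,"claw":0.4}
    - {"xyz":[-0.0006,-0.0005,0.018],"turn":0,"claw":0.4}
    - {"xyz":[0,0,0.01],"turn":0,"claw":0.4}
    - {"xyz":[0,0,0.006],"turn":0,"claw":0.4}
    - {"xyz":[0,0,0],"turn":0,"claw":0.4}
    - {"xyz":[0,0,0],"turn":0,"claw":0.4}
  newtons: 50

```text
time_s: 4.73
tool_pos: [488.0, 164.4, 53.0]
tool_rot: [3.141, 0.001, 2.958]
ft_force: [-0.5, -0.1, -0.0]
grip_width: 59.5
finger_force: 0.0
```

>>> step_arm:
  increments:
    - {"xyz":[0,0,0],"turn":0,"claw":-0.3}
    - {"xyz":[0,0,0],"turn":0,"claw":-0.5}
    - {"xyz":[0,0,0],"turn":0,"claw":-0.7}
    - {"xyz":[0,0,0],"turn":0,"claw":-1}
    - {"xyz":[0,0,0],"turn":0,"claw":-1}
    - {"xyz":[0,0,0],"turn":0,"claw":-1}
    - {"xyz":[0,0,0],"turn":0,"claw":-1}
    - {"xyz":[0,0,0],"turn":0,"claw":-1}

```text
time_s: 5.4
tool_pos: [487.9, 164.3, 52.9]
tool_rot: [3.141, 0.001, 2.958]
ft_force: [-1.0, -0.3, 5.6]
grip_width: 13.4
finger_force: 49.3
```

>>> step_arm:
  increments:
    - {"xyz":[0,-0.002,-0.0003],"turn":0,"claw":-1}
    - {"xyz":[0,-0.003,0],"turn":0,"claw":-1}
    - {"xyz":[0,-0.004,0],"turn":0,"claw":-1}
    - {"xyz":[0,-0.004,0],"turn":0,"claw":-1}
    - {"xyz":[0,-0.004,0],"turn":0,"claw":-1}
    - {"xyz":[0,-0.004,0],"turn":0,"claw":-1}
    - {"xyz":[0,-0.004,0],"turn":0,"claw":-1}

```text
time_s: 5.98
tool_pos: [483.4, 139.4, 52.9]
tool_rot: [3.141, 0.001, 2.958]
ft_force: [1.1, 4.4, 5.8]
grip_width: 13.4
finger_force: 49.6
```

>>> step_arm:
  increments:
    - {"xyz":[0,-0.005,-0.0003],"turn":0,"claw":-1}
    - {"xyz":[0,-0.005,-0.0003],"turn":0,"claw":-1}
    - {"xyz":[0,-0.005,0],"turn":0,"claw":-1}
    - {"xyz":[0,-0.005,0],"turn":0,"claw":-1}
    - {"xyz":[0,-0.005,0],"turn":0,"claw":-1}
    - {"xyz":[0,-0.005,0],"turn":0,"claw":-1}
    - {"xyz":[0,-0.005,0],"turn":0,"claw":-1}
    - {"xyz":[0,-0.005,0],"turn":0,"claw":-1}
    - {"xyz":[0,-0.005,0],"turn":0,"claw":-1}
    - {"xyz":[0,-0.005,0],"turn":0,"claw":-1}

```text
time_s: 6.82
tool_pos: [473.9, 90.0, 53.2]
tool_rot: [3.142, -0.0, 2.958]
ft_force: [-0.6, -0.1, -1.9]
grip_width: 13.1
finger_force: 48.7
```

>>> step_arm:
  increments:
    - {"xyz":[0,-0.005,0],"turn":0,"claw":-1}
    - {"xyz":[0,-0.005,0],"turn":0,"claw":-1}
    - {"xyz":[0,-0.005,0],"turn":0,"claw":-1}
    - {"xyz":[0,-0.005,0],"turn":0,"claw":-1}
    - {"xyz":[0,-0.005,0],"turn":0,"claw":-1}
    - {"xyz":[0,-0.005,0],"turn":0,"claw":-1}
    - {"xyz":[0,-0.005,0],"turn":0,"claw":-1}
    - {"xyz":[0,-0.005,0],"turn":0,"claw":-1}
    - {"xyz":[0,-0.005,0],"turn":0,"claw":-1}
    - {"xyz":[0,-0.005,0],"turn":0,"claw":-1}

```text
time_s: 7.65
tool_pos: [464.8, 40.9, 53.2]
tool_rot: [3.142, 0.0, 2.958]
ft_force: [0.9, 0.6, -1.8]
grip_width: 12.9
finger_force: 48.7
```

>>> step_arm:
  increments:
    - {"xyz":[0,-0.006,0],"turn":0,"claw":-1}
    - {"xyz":[0,-0.006,0],"turn":0,"claw":-1}
    - {"xyz":[0,-0.006,0],"turn":0,"claw":-1}
    - {"xyz":[0,-0.006,0],"turn":0,"claw":-1}
    - {"xyz":[0,-0.006,0],"turn":0,"claw":-1}
    - {"xyz":[0,-0.006,0],"turn":0,"claw":-1}
    - {"xyz":[0,-0.006,0],"turn":0,"claw":-1}
    - {"xyz":[0,-0.006,0],"turn":0,"claw":-1}
    - {"xyz":[0,-0.006,0],"turn":0,"claw":-1}
    - {"xyz":[0,-0.006,0],"turn":0,"claw":-1}

```text
time_s: 8.48
tool_pos: [453.9, -18.2, 53.2]
tool_rot: [3.141, -0.0, 2.958]
ft_force: [0.1, 0.1, -1.2]
grip_width: 13.2
finger_force: 48.7
```

Run:
```python
from h import *
go(575,-78,110,90)
f=snap('side','s3'); b=cv2.imread('pics/s3.png'); cv2.imwrite('pics/s3c.png',cv2.resize(b[170:320,170:370],None,fx=4,fy=4))
print(read_state()['joints'],read_state()['ft_force'])
```

```text
t 8.48 pos [453.9 -18.2  53.2] yaw 169.49 rot [ 3.1415 -0.      2.9582] delta mm [-130.   -36.7  -56.8] turn(tool z) 79.49 w 13.2
[-1.87156607e-01  5.67958127e-01  2.13955695e+00  9.56567982e-05
  4.34037199e-01 -1.57428775e+00] [ 0.20508392 -1.23499926 -2.54819017]
```

View pics/s3c.png

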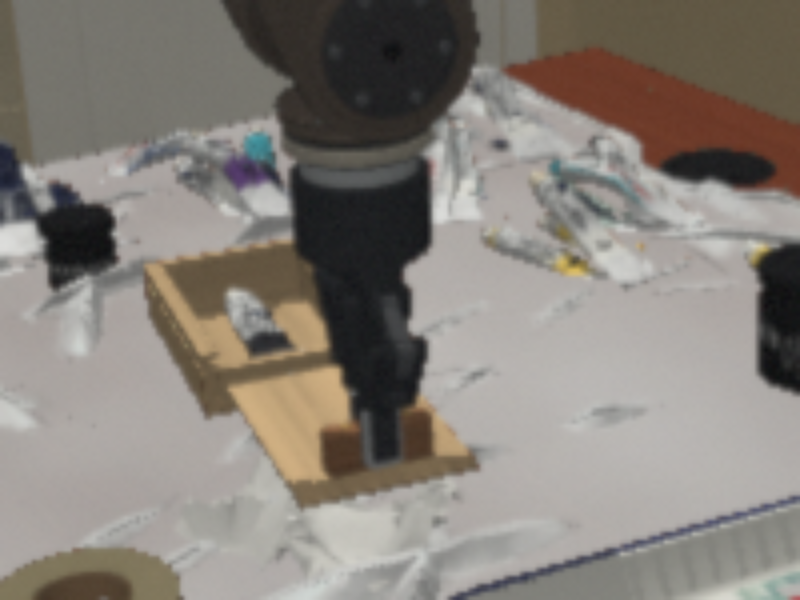

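The lid is out and held level; the tube lies in the box at crop (255,320), cap to the front. I'll lift it, turn it and carry it to the flat patch left of the tray.

>>> step_arm:
  increments:
    - {"xyz":[0,0,-0.005],"turn":0,"claw":-1}
    - {"xyz":[0,0,-0.01],"turn":0,"claw":-1}
    - {"xyz":[0,0,-0.01],"turn":0,"claw":-1}
    - {"xyz":[0,0,-0.01],"turn":3,"claw":-1}
    - {"xyz":[0,0,-0.01],"turn":5,"claw":-1}
    - {"xyz":[0,0,-0.01],"turn":5,"claw":-1}
    - {"xyz":[0,0,0],"turn":5,"claw":-1}
    - {"xyz":[0,0,0],"turn":5,"claw":-1}
    - {"xyz":[0,0,0],"turn":5,"claw":-1}
    - {"xyz":[0,0,0],"turn":5,"claw":-1}
    - {"xyz":[0,0,0],"turn":5,"claw":-1}
    - {"xyz":[0,0,0],"turn":5,"claw":-1}
    - {"xyz":[0,0,0],"turn":5,"claw":-1}
    - {"xyz":[0,0,0],"turn":5,"claw":-1}
    - {"xyz":[0,0,0],"turn":5,"claw":-1}
    - {"xyz":[0,0,0],"turn":5,"claw":-1}
    - {"xyz":[0,0,0],"turn":5,"claw":-1}
    - {"xyz":[0,0,0],"turn":5,"claw":-1}
    - {"xyz":[0,0,0],"turn":4,"claw":-1}
    - {"xyz":[0,0,0],"turn":2.5,"claw":-1}

```text
time_s: 10.2
tool_pos: [453.9, -17.4, 108.5]
tool_rot: [3.142, -0.0, 1.567]
ft_force: [0.4, 0.3, -1.6]
grip_width: 13.1
finger_force: 48.8
```

>>> step_arm:
  increments:
    - {"xyz":[-0.003,0.006,0],"turn":0,"claw":-1}
    - {"xyz":[-0.006,0.011,0],"turn":0,"claw":-1}
    - {"xyz":[-0.006,0.011,0],"turn":0,"claw":-1}
    - {"xyz":[-0.006,0.011,0],"turn":0,"claw":-1}
    - {"xyz":[-0.006,0.011,0],"turn":0,"claw":-1}
    - {"xyz":[-0.006,0.011,0],"turn":0,"claw":-1}
    - {"xyz":[-0.006,0.011,0],"turn":0,"claw":-1}
    - {"xyz":[-0.006,0.011,0],"turn":0,"claw":-1}
    - {"xyz":[-0.006,0.011,0],"turn":0,"claw":-1}
    - {"xyz":[-0.006,0.011,0],"turn":0,"claw":-1}
    - {"xyz":[-0.005,0.011,0],"turn":0,"claw":-1}
    - {"xyz":[0,0,0],"turn":0,"claw":-1}

```text
time_s: 11.2
tool_pos: [572.0, -80.6, 108.4]
tool_rot: [3.14, 0.0, 1.572]
ft_force: [-1.8, -0.1, -2.2]
grip_width: 13.2
finger_force: 48.9
```

Run:
```python
from h import *
go(570,-80,20,90)
f=snap('side'); m=silhouettes('box_lid','side')[0]['mask']; P=cloud(f,m)
print(np.percentile(P,[2,50,98],axis=0))
f=snap('top'); m=silhouettes('box_lid','top')[0]['mask']; P=cloud(f,m)
print(np.percentile(P,[2,50,98],axis=0))
Q=P[(P[:,2]>60)&(P[:,2]<125)]; print(np.linalg.lstsq(np.c_[Q[:,:2],np.ones(len(Q))],Q[:,2],rcond=None)[0])
```

```text
t 11.2 pos [572.  -80.6 108.4] yaw 90.07 rot [3.1399e+00 4.0000e-04 1.5719e+00] delta mm [ 0.6 -2.1 88.4] turn(tool z) 0.07 w 13.2Traceback (most recent call last):
  File "<stdin>", line 3, in <module>
IndexError: list index out of range
```

>>> step_arm:
  increments:
    - {"xyz":[0,0,0.006],"turn":0,"claw":-1}
    - {"xyz":[0,0,0.012],"turn":0,"claw":-1}
    - {"xyz":[0,0,0.012],"turn":0,"claw":-1}
    - {"xyz":[0,0,0.012],"turn":0,"claw":-1}
    - {"xyz":[0,0,0.012],"turn":0,"claw":-1}
    - {"xyz":[0,0,0.01],"turn":0,"claw":-1}
    - {"xyz":[0,0,0.006],"turn":0,"claw":-1}
    - {"xyz":[0,0,0.004],"turn":0,"claw":-1}
    - {"xyz":[0,0,0.003],"turn":0,"claw":-1}
    - {"xyz":[0,0,0.003],"turn":0,"claw":-1}
    - {"xyz":[0,0,0],"turn":0,"claw":-1}

```text
time_s: 12.22
tool_pos: [569.9, -79.6, 27.9]
tool_rot: [-3.141, -0.0, 1.571]
ft_force: [-0.2, 0.4, -1.3]
grip_width: 13.0
finger_force: 48.8
```

Run:
```python
from h import *
go(570,-80,20,90)
f=snap('top'); P=cloud(f,np.ones((480,640),bool))
Q=P[(P[:,0]>600)&(P[:,0]<690)&(P[:,1]>-120)&(P[:,1]<-40)&(P[:,2]<80)]; print(np.median(Q[:,2]),np.linalg.lstsq(np.c_[Q[:,:2],np.ones(len(Q))],Q[:,2],rcond=None)[0])
print(read_state()['ft_force'])
```

```text
t 12.22 pos [569.9 -79.6  27.9] yaw 90.0 rot [-3.1414e+00 -1.0000e-04  1.5707e+00] delta mm [-0.4  0.1  7.9] turn(tool z) -0.0 w 13.0
15.39819171240556 [6.45512654e-04 3.10333992e-03 1.53067553e+01]
[ 0.54571737 -0.33115844 -1.21583959]
```

>>> step_arm:
  increments:
    - {"xyz":[0,0,0.002],"turn":0,"claw":-1}
    - {"xyz":[0,0,0.002],"turn":0,"claw":-1}
    - {"xyz":[0,0,0.001],"turn":0,"claw":-1}
    - {"xyz":[0,0,0.001],"turn":0,"claw":-1}
    - {"xyz":[0,0,0],"turn":0,"claw":-1}
    - {"xyz":[0,0,0],"turn":0,"claw":-1}

```text
time_s: 12.77
tool_pos: [570.0, -79.6, 22.2]
tool_rot: [3.142, -0.0, 1.571]
ft_force: [0.5, 0.0, -2.2]
grip_width: 13.1
finger_force: 48.9
```

>>> step_arm:
  increments:
    - {"xyz":[0,0,0.001],"turn":0,"claw":-1}
    - {"xyz":[0,0,0.001],"turn":0,"claw":-1}
    - {"xyz":[0,0,0],"turn":0,"claw":-1}

```text
time_s: 13.02
tool_pos: [569.9, -79.6, 20.0]
tool_rot: [-3.141, -0.0, 1.571]
ft_force: [0.7, -0.3, -1.7]
grip_width: 12.9
finger_force: 48.9
```

>>> step_arm:
  increments:
    - {"xyz":[0,0,0.0006],"turn":0,"claw":-1}
    - {"xyz":[0,0,0.0006],"turn":0,"claw":-1}
    - {"xyz":[0,0,0],"turn":0,"claw":-1}

```text
time_s: 13.27
tool_pos: [570.0, -79.7, 19.0]
tool_rot: [3.142, -0.0, 1.571]
ft_force: [0.5, 0.0, -1.6]
grip_width: 13.0
finger_force: 49.0
```

>>> step_arm:
  increments:
    - {"xyz":[0,0,0.0006],"turn":0,"claw":-1}
    - {"xyz":[0,0,0.0006],"turn":0,"claw":-1}
    - {"xyz":[0,0,0],"turn":0,"claw":-1}

```text
time_s: 13.52
tool_pos: [570.1, -79.6, 18.9]
tool_rot: [3.141, 0.0, 1.571]
ft_force: [-5.2, 0.6, 12.1]
grip_width: 12.8
finger_force: 51.0
```

Touchdown, so I'll open gently and lift.

>>> step_arm:
  increments:
    - {"xyz":[0,0,-0.0008],"turn":0,"claw":-0.6}
    - {"xyz":[0,0,0],"turn":0,"claw":-0.2}
    - {"xyz":[0,0,0],"turn":0,"claw":0.1}
    - {"xyz":[0,0,0],"turn":0,"claw":0.3}
    - {"xyz":[0,0,0],"turn":0,"claw":0.4}
    - {"xyz":[0,0,0],"turn":0,"claw":0.4}
    - {"xyz":[0,0,-0.005],"turn":0,"claw":0.4}
    - {"xyz":[0,0,-0.02],"turn":0,"claw":0.4}
    - {"xyz":[0,0,-0.03],"turn":0,"claw":0.4}
    - {"xyz":[0,0,-0.03],"turn":0,"claw":0.4}
    - {"xyz":[0,0,-0.03],"turn":0,"claw":0.4}
    - {"xyz":[0,0,-0.03],"turn":0,"claw":0.4}
    - {"xyz":[0,0,-0.03],"turn":0,"claw":0.4}

```text
time_s: 14.6
tool_pos: [569.7, -79.6, 195.5]
tool_rot: [3.141, -0.0, 1.571]
ft_force: [-0.7, -0.3, 0.9]
grip_width: 59.9
finger_force: 0.0
```

Run:
```python
from h import *
f=snap('top','t4'); P=cloud(f,np.ones((480,640),bool))
Q=P[(P[:,0]>600)&(P[:,0]<690)&(P[:,1]>-120)&(P[:,1]<-40)&(P[:,2]<80)]; print('lid top',np.median(Q[:,2]),np.linalg.lstsq(np.c_[Q[:,:2],np.ones(len(Q))],Q[:,2],rcond=None)[0])
for c in('top','side'):
    if c=='side': f=snap('side')
    for r in spot_point('inner_tube',c)[:2]: print(c,'spot',r['p'],r['uv'],atz(f,r['uv'],5))
    for r in silhouettes('inner_tube',c)[:2]: 
        P=cloud(f,r['mask']); print(c,r['p'],r['mask'].sum(),P.mean(0),rect(P,8,60),np.percentile(P[:,2],[5,50,95]))
go(500,232,238,0)
b=cv2.imread('pics/t4.png'); cv2.imwrite('pics/t4c.png',cv2.resize(b[220:360,180:380],None,fx=4,fy=4))
```

```text
lid top 6.950722141289504 [2.22994694e-04 5.06029367e-03 7.05395049e+00]
top spot 0.79 [241.6, 283.7] [504.57477176 235.46689816   5.        ]
top 0.79 563 [499.81928539 225.70931535  15.41852375] (460, array([500.8, 232.3,  17.5]), [array([498.1, 233.1]), array([118.4,  33.7]), np.float64(87.1)]) [ 5.43745128 14.61674547 27.47395202]
side spot 0.48 [232.0, 256.0] [494.16021468 238.00632539   5.        ]
side 0.51 158 [501.32845691 242.61518381  16.54951039] (151, array([501.3, 242.5,  17. ]), [array([505. , 250.7]), array([78.4, 28.3]), np.float64(80.6)]) [ 8.24201233 16.76159761 24.80293167]
t 14.9 pos [569.5 -79.5 192.7] yaw 90.0 rot [-3.1401e+00 -5.0000e-04  1.5707e+00] delta mm [311.5 -69.6 -45. ] turn(tool z) 90.0 w 59.5
```

View pics/t4c.png

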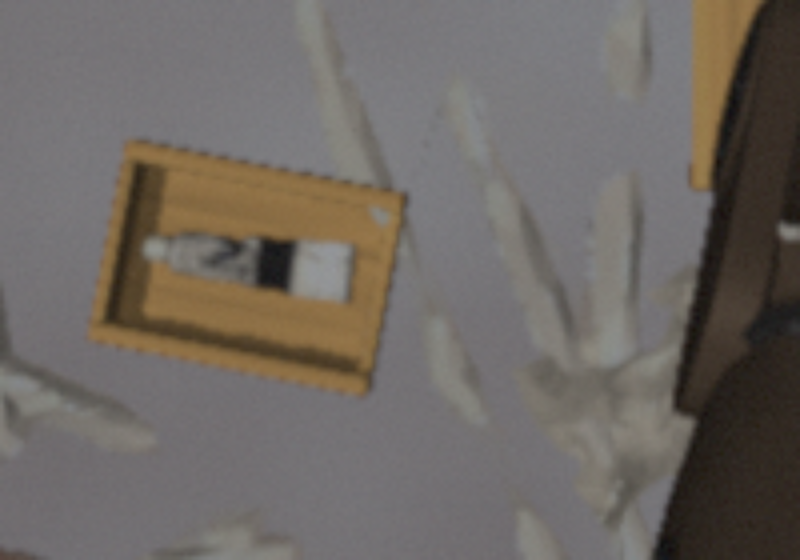

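Run:
```python
from h import *
f=snap('top'); m=silhouettes('inner_tube','top')[0]['mask']
m=cv2.morphologyEx(m.astype(np.uint8),cv2.MORPH_OPEN,np.ones((3,3)))>0
P=cloud(f,m); P=P[(P[:,2]>7)]
v,u=np.nonzero(m); G=np.array([atz(f,(a,b),14)[:2] for a,b in zip(u,v)],np.float32)
print('flat',cv2.minAreaRect(G),G.mean(0),cv2.fitLine(G,cv2.DIST_HUBER,0,.01,.01).ravel())
for lo in range(165,300,10):
    Q=P[(P[:,1]>=lo)&(P[:,1]<lo+10)]
    if len(Q): print(lo+5,np.round([Q[:,0].min(),Q[:,0].max(),(Q[:,0].min()+Q[:,0].max())/2,np.median(Q[:,2]),Q[:,2].max()],1))
```

```text
flat ((499.6968994140625, 234.28909301757812), (124.9411849975586, 36.37971115112305), 84.49214172363281) [499.5133  226.61812] [1.3263941e-01 9.9116439e-01 5.0018024e+02 2.3180447e+02]
170 [481.  507.3 494.1   8.5  11.1]
180 [478.5 512.  495.3  11.2  16.2]
190 [478.4 511.8 495.1   9.3  12.3]
200 [478.4 514.  496.2   9.9  13.6]
210 [482.8 513.9 498.3  10.   15.3]
220 [482.7 513.8 498.3  12.   19.9]
230 [485.  514.  499.5  16.3  25.5]
240 [484.9 513.9 499.4  20.9  27.1]
250 [489.8 516.1 502.9  21.1  27.7]
260 [492.1 516.  504.1  23.7  30.6]
270 [494.3 515.8 505.1  24.4  31.7]
280 [496.8 515.2 506.   23.7  29.6]
290 [501.2 515.5 508.4  22.7  28.4]
```

>>> step_arm:
  increments:
    - {"xyz":[0.02,-0.0043,0],"turn":0.4,"claw":0.18}
    - {"xyz":[0.02,-0.0043,0],"turn":0.4,"claw":0.18}
    - {"xyz":[0.02,-0.0043,0],"turn":0.4,"claw":0.18}
    - {"xyz":[0.02,-0.0043,0],"turn":0.4,"claw":0.18}
    - {"xyz":[0.02,-0.0043,0],"turn":0.4,"claw":0.18}
    - {"xyz":[0.02,-0.0043,0],"turn":0.4,"claw":0.18}
    - {"xyz":[0.02,-0.0043,0],"turn":0.4,"claw":0.18}
    - {"xyz":[0.02,-0.0043,0],"turn":0.4,"claw":0.18}
    - {"xyz":[0.02,-0.0043,0],"turn":0.4,"claw":0.18}
    - {"xyz":[0.02,-0.0043,0],"turn":0.4,"claw":0.18}
    - {"xyz":[0.02,-0.0043,0],"turn":0.4,"claw":0.18}
    - {"xyz":[0.02,-0.0043,0],"turn":0.4,"claw":0.18}
    - {"xyz":[0.02,-0.0043,0],"turn":0.4,"claw":0.18}
    - {"xyz":[0.02,-0.0043,0],"turn":0.4,"claw":0.18}
    - {"xyz":[0.02,-0.0043,0],"turn":0.4,"claw":0.18}
    - {"xyz":[0.01,-0.002,0],"turn":0,"claw":0.18}

```text
time_s: 16.33
tool_pos: [518.7, 234.9, 192.6]
tool_rot: [-3.14, 0.0, 1.467]
ft_force: [-0.4, -0.3, -0.4]
grip_width: 50.7
finger_force: 0.0
```

>>> step_arm:
  increments:
    - {"xyz":[0.0031,-0.0092,0.01],"turn":0,"claw":0.18}
    - {"xyz":[0.0031,-0.0092,0.02],"turn":0,"claw":0.18}
    - {"xyz":[0,0,0.03],"turn":0,"claw":0.18}
    - {"xyz":[0,0,0.03],"turn":0,"claw":0.18}
    - {"xyz":[0,0,0.03],"turn":0,"claw":0.18}
    - {"xyz":[0,0,0],"turn":0,"claw":0.18}
    - {"xyz":[0,0,0],"turn":0,"claw":0.18}
  newtons: 20

```text
time_s: 16.92
tool_pos: [501.2, 240.8, 72.6]
tool_rot: [-3.138, 0.001, 1.466]
ft_force: [0.4, -0.3, 0.9]
grip_width: 50.6
finger_force: 0.0
```

Run:
```python
from h import *
go(501,243,15,84)
```

```text
t 16.92 pos [501.2 240.8  72.6] yaw 83.99 rot [-3.1383e+00  1.5000e-03  1.4659e+00] delta mm [ 2.3 -0.2 57.6] turn(tool z) -0.01 w 50.6
```

>>> step_arm:
  increments:
    - {"xyz":[0.001,0,0.015],"turn":0,"claw":0.18}
    - {"xyz":[0.001,0,0.015],"turn":0,"claw":0.18}
    - {"xyz":[0,0,0.012],"turn":0,"claw":0.18}
    - {"xyz":[0,0,0.008],"turn":0,"claw":0.18}
    - {"xyz":[0,0,0.005],"turn":0,"claw":0.18}
    - {"xyz":[0,0,0.002],"turn":0,"claw":0.18}
    - {"xyz":[0,0,0],"turn":0,"claw":0.18}

```text
time_s: 17.5
tool_pos: [502.0, 243.2, 16.8]
tool_rot: [3.142, -0.0, 1.466]
ft_force: [0.0, 0.3, -0.2]
grip_width: 50.3
finger_force: 0.0
```

>>> step_arm:
  increments:
    - {"xyz":[0,0,0],"turn":0,"claw":-0.1}
    - {"xyz":[0,0,0],"turn":0,"claw":-0.3}
    - {"xyz":[0,0,0],"turn":0,"claw":-0.5}
    - {"xyz":[0,0,0],"turn":0,"claw":-1}
    - {"xyz":[0,0,0],"turn":0,"claw":-1}
    - {"xyz":[0,0,0],"turn":0,"claw":-1}

```text
time_s: 18.0
tool_pos: [502.2, 243.3, 17.3]
tool_rot: [3.141, -0.001, 1.466]
ft_force: [1.1, 0.1, 6.8]
grip_width: 28.0
finger_force: 19.6
```

>>> step_arm:
  increments:
    - {"xyz":[0,0,-0.001],"turn":0,"claw":-1}
    - {"xyz":[0,0,-0.004],"turn":0,"claw":-1}
    - {"xyz":[0,0,-0.008],"turn":0,"claw":-1}
    - {"xyz":[0,0,-0.012],"turn":0,"claw":-1}
    - {"xyz":[0,0,-0.015],"turn":0,"claw":-1}
    - {"xyz":[0,0,-0.015],"turn":0,"claw":-1}
    - {"xyz":[0,0,-0.015],"turn":0,"claw":-1}
    - {"xyz":[0,0,-0.015],"turn":0,"claw":-1}
    - {"xyz":[0,0,-0.015],"turn":0,"claw":-1}
    - {"xyz":[0,0,0],"turn":0,"claw":-1}
  newtons: 30

```text
time_s: 18.83
tool_pos: [502.8, 243.7, 120.1]
tool_rot: [3.137, -0.002, 1.466]
ft_force: [0.5, -0.2, -0.0]
grip_width: 27.3
finger_force: 29.5
```

Run:
```python
from h import *
print(read_state()['ft_force'],read_state()['finger_force'])
go(540,-280,120,80)
f=snap('side','s5'); b=cv2.imread('pics/s5.png'); cv2.imwrite('pics/s5c.png',cv2.resize(b[130:280,150:350],None,fx=4,fy=4))
```

```text
[ 0.47330854 -0.21417006 -0.02166561] 29.457705179847835
t 18.83 pos [502.8 243.7 120.1] yaw 84.0 rot [ 3.1372e+00 -2.1000e-03  1.4661e+00] delta mm [-516.9   91.7   -0.6] turn(tool z) 4.0 w 27.3
```

View pics/s5c.png

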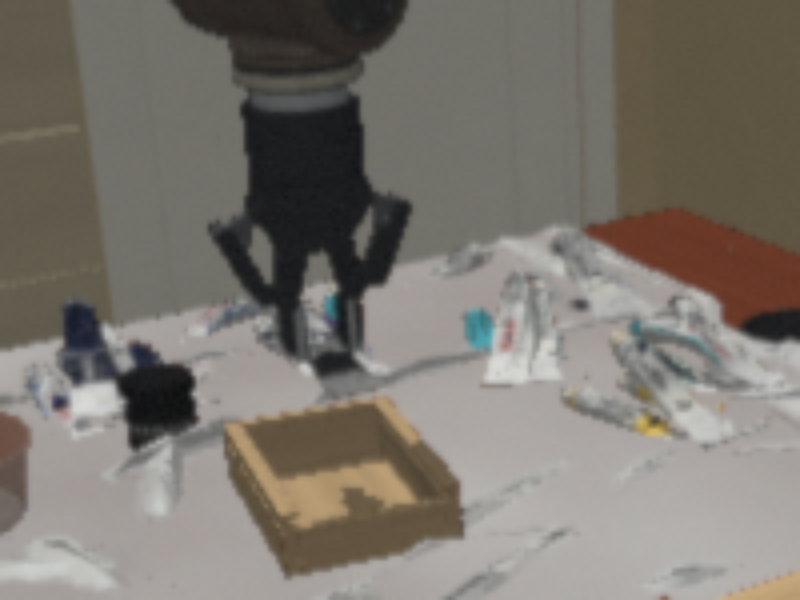

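>>> step_arm:
  increments:
    - {"xyz":[-0.01,0.002,0],"turn":0,"claw":-1}
    - {"xyz":[-0.02,0.004,0],"turn":0,"claw":-1}
    - {"xyz":[-0.028,0.005,0],"turn":0,"claw":-1}
    - {"xyz":[-0.028,0.005,0],"turn":0,"claw":-1}
    - {"xyz":[-0.028,0.005,0],"turn":0,"claw":-1}
    - {"xyz":[-0.028,0.005,0],"turn":0,"claw":-1}
    - {"xyz":[-0.028,0.005,0],"turn":0,"claw":-1}
    - {"xyz":[-0.028,0.005,0],"turn":0,"claw":-1}
    - {"xyz":[-0.028,0.005,0],"turn":0,"claw":-1}
    - {"xyz":[-0.028,0.005,0],"turn":0,"claw":-1}
    - {"xyz":[-0.028,0.005,0],"turn":0,"claw":-1}
    - {"xyz":[-0.028,0.005,0],"turn":0,"claw":-1}
    - {"xyz":[-0.028,0.005,0],"turn":0,"claw":-1}
    - {"xyz":[-0.028,0.005,0],"turn":0,"claw":-1}
    - {"xyz":[-0.028,0.005,0],"turn":0,"claw":-1}
    - {"xyz":[-0.028,0.005,0],"turn":0,"claw":-1}
    - {"xyz":[-0.028,0.005,0],"turn":0,"claw":-1}
    - {"xyz":[-0.028,0.005,0],"turn":0,"claw":-1}
    - {"xyz":[-0.025,0.004,0],"turn":0,"claw":-1}
    - {"xyz":[-0.012,0.002,0],"turn":0,"claw":-1}

```text
time_s: 20.55
tool_pos: [538.6, -281.6, 115.5]
tool_rot: [-3.141, -0.0, 1.464]
ft_force: [-0.0, 0.5, -1.1]
grip_width: 27.4
finger_force: 29.5
```

>>> step_arm:
  increments:
    - {"xyz":[0,0,0],"turn":3,"claw":-1}
    - {"xyz":[0,0,0],"turn":5,"claw":-1}
    - {"xyz":[0,0,0],"turn":5,"claw":-1}
    - {"xyz":[0,0,0],"turn":5,"claw":-1}
    - {"xyz":[0,0,0],"turn":5,"claw":-1}
    - {"xyz":[0,0,0],"turn":5,"claw":-1}
    - {"xyz":[0,0,0],"turn":5,"claw":-1}
    - {"xyz":[0,0,0],"turn":5,"claw":-1}
    - {"xyz":[0,0,0],"turn":5,"claw":-1}
    - {"xyz":[0,0,0],"turn":5,"claw":-1}
    - {"xyz":[0,0,0],"turn":5,"claw":-1}
    - {"xyz":[0,0,0],"turn":5,"claw":-1}
    - {"xyz":[0,0,0],"turn":5,"claw":-1}
    - {"xyz":[0,0,0],"turn":5,"claw":-1}
    - {"xyz":[0,0,0],"turn":5,"claw":-1}
    - {"xyz":[0,0,0],"turn":5,"claw":-1}
    - {"xyz":[0,0,0],"turn":5,"claw":-1}
    - {"xyz":[0,0,0],"turn":5,"claw":-1}
    - {"xyz":[0,0,0],"turn":4,"claw":-1}
    - {"xyz":[0,0,0],"turn":0,"claw":-1}

```text
time_s: 22.22
tool_pos: [538.8, -278.2, 115.8]
tool_rot: [-3.141, 0.001, -0.143]
ft_force: [0.9, -0.4, -0.6]
grip_width: 27.3
finger_force: 29.5
```

Run:
```python
from h import *
print(read_state()['ft_force'],read_state()['finger_force'])
go(540,-281,21,-7.6)
f=snap('side','s6')
for r in silhouettes('inner_tube','side')[:2]:
    P=cloud(f,r['mask']); print(r['p'],r['mask'].sum(),np.percentile(P,[3,50,97],axis=0).round(1).tolist())
b=cv2.imread('pics/s6.png'); cv2.imwrite('pics/s6c.png',cv2.resize(b[230:390,270:480],None,fx=3.7,fy=3.7))
```

```text
[ 0.92363987 -0.38241327 -0.6382091 ] 29.460032815259183
t 22.22 pos [ 538.8 -278.2  115.8] yaw -8.18 rot [-3.1408e+00  1.5000e-03 -1.4270e-01] delta mm [ 1.7  2.7 94.8] turn(tool z) -0.58 w 27.3
0.94 534 [[471.0, -293.1, 5.2], [516.9, -277.5, 108.9], [645.9, -124.4, 122.3]]
```

View pics/s6c.png

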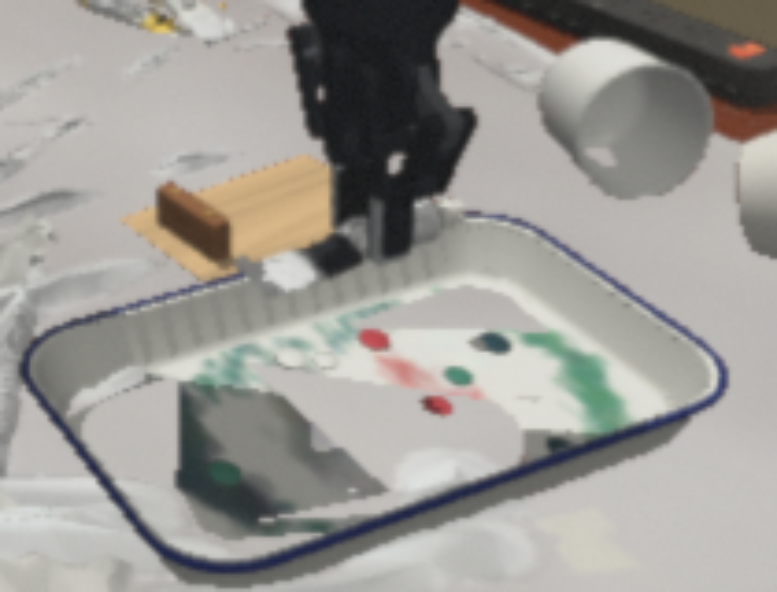

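The tube hangs level over the tray at crop (340,255); I'll lower it.

>>> step_arm:
  increments:
    - {"xyz":[0.001,0.0015,0.006],"turn":0,"claw":-1}
    - {"xyz":[0.001,0.0015,0.012],"turn":0,"claw":-1}
    - {"xyz":[0,0,0.014],"turn":0,"claw":-1}
    - {"xyz":[0,0,0.014],"turn":0,"claw":-1}
    - {"xyz":[0,0,0.014],"turn":0,"claw":-1}
    - {"xyz":[0,0,0.012],"turn":0,"claw":-1}
    - {"xyz":[0,0,0.008],"turn":0,"claw":-1}
    - {"xyz":[0,0,0.004],"turn":0,"claw":-1}
    - {"xyz":[0,0,0.003],"turn":0,"claw":-1}
    - {"xyz":[0,0,0.002],"turn":0,"claw":-1}
    - {"xyz":[0,0,0],"turn":0,"claw":-1}
    - {"xyz":[0,0,0],"turn":0,"claw":-1}

```text
time_s: 23.32
tool_pos: [541.3, -281.9, 28.0]
tool_rot: [3.141, -0.001, -0.14]
ft_force: [-0.3, 0.4, -0.2]
grip_width: 27.3
finger_force: 29.5
```

>>> step_arm:
  increments:
    - {"xyz":[0,0,0.002],"turn":0,"claw":-1}
    - {"xyz":[0,0,0.002],"turn":0,"claw":-1}
    - {"xyz":[0,0,0.001],"turn":0,"claw":-1}
    - {"xyz":[0,0,0.001],"turn":0,"claw":-1}
    - {"xyz":[0,0,0],"turn":0,"claw":-1}

```text
time_s: 23.73
tool_pos: [541.0, -281.8, 21.4]
tool_rot: [-3.141, 0.0, -0.14]
ft_force: [0.5, 0.5, -0.0]
grip_width: 27.2
finger_force: 29.5
```

>>> step_arm:
  increments:
    - {"xyz":[0,0,0.0007],"turn":0,"claw":-1}
    - {"xyz":[0,0,0.0007],"turn":0,"claw":-1}
    - {"xyz":[0,0,0],"turn":0,"claw":-1}

```text
time_s: 23.98
tool_pos: [541.0, -281.8, 20.1]
tool_rot: [-3.141, 0.0, -0.14]
ft_force: [-0.8, -0.2, -0.5]
grip_width: 27.3
finger_force: 29.5
```

>>> step_arm:
  increments:
    - {"xyz":[0,0,0.0005],"turn":0,"claw":-1}
    - {"xyz":[0,0,0.0005],"turn":0,"claw":-1}
    - {"xyz":[0,0,0],"turn":0,"claw":-1}

```text
time_s: 24.23
tool_pos: [541.0, -281.8, 19.1]
tool_rot: [-3.141, 0.0, -0.14]
ft_force: [-0.9, 0.1, -1.0]
grip_width: 27.2
finger_force: 29.5
```

>>> step_arm:
  increments:
    - {"xyz":[0,0,0.0005],"turn":0,"claw":-1}
    - {"xyz":[0,0,0.0005],"turn":0,"claw":-1}
    - {"xyz":[0,0,0],"turn":0,"claw":-1}

```text
time_s: 24.48
tool_pos: [541.0, -281.8, 18.0]
tool_rot: [-3.141, 0.0, -0.14]
ft_force: [0.5, -0.1, -0.6]
grip_width: 27.4
finger_force: 29.5
```

>>> step_arm:
  increments:
    - {"xyz":[0,0,0.0005],"turn":0,"claw":-1}
    - {"xyz":[0,0,0.0005],"turn":0,"claw":-1}
    - {"xyz":[0,0,0],"turn":0,"claw":-1}

```text
time_s: 24.73
tool_pos: [541.0, -281.8, 17.1]
tool_rot: [-3.141, 0.0, -0.14]
ft_force: [-0.0, 1.1, 1.3]
grip_width: 27.3
finger_force: 29.5
```

Run:
```python
from h import *
print(read_state()['ft_force'])
for c in('top','side'):
  f=snap(c)
  for r in silhouettes('inner_tube',c)[:1]:
    m=cv2.erode(r['mask'].astype(np.uint8),np.ones((3,3)))>0
    P=cloud(f,m); print(c,r['p'],m.sum())
    for x in range(470,620,10):
        Q=P[abs(P[:,0]-x)<5]
        if len(Q)>2: print(x,len(Q),np.percentile(Q[:,2],[5,50,95]).round(1))
```

```text
[-0.03335236  1.05186557  1.30986791]
side 0.71 285
470 3 [11.4 12.  12.9]
480 18 [ 5.5  8.8 11.7]
490 39 [5.2 6.3 8.3]
500 43 [5.6 7.7 9.7]
510 50 [ 6.2  9.3 11.3]
520 48 [ 9.8 12.6 15.7]
530 37 [13.1 17.1 21. ]
540 6 [16.2 19.9 20.9]
560 8 [15.1 18.8 22.1]
570 18 [14.5 20.2 24.2]
580 12 [16.8 19.2 22. ]
590 3 [18.7 20.5 20.5]
```

>>> step_arm:
  increments:
    - {"xyz":[0,0,0.0005],"turn":0,"claw":-1}
    - {"xyz":[0,0,0.0005],"turn":0,"claw":-1}
    - {"xyz":[0,0,0],"turn":0,"claw":-1}
  newtons: 20

```text
time_s: 25.18
tool_pos: [541.1, -281.8, 16.1]
tool_rot: [-3.142, -0.0, -0.14]
ft_force: [-0.2, -0.1, 0.3]
grip_width: 27.6
finger_force: 29.6
```

>>> step_arm:
  increments:
    - {"xyz":[0,0,0.0005],"turn":0,"claw":-1}
    - {"xyz":[0,0,0.0005],"turn":0,"claw":-1}
    - {"xyz":[0,0,0],"turn":0,"claw":-1}

```text
time_s: 25.43
tool_pos: [541.1, -281.8, 15.9]
tool_rot: [3.142, -0.0, -0.14]
ft_force: [-1.8, 1.2, 9.4]
grip_width: 27.2
finger_force: 30.3
```

Firm contact, so I'll release.

>>> step_arm:
  increments:
    - {"xyz":[0,0,-0.0006],"turn":0,"claw":-0.3}
    - {"xyz":[0,0,0],"turn":0,"claw":-0.2}
    - {"xyz":[0,0,0],"turn":0,"claw":-0.1}
    - {"xyz":[0,0,0],"turn":0,"claw":0.1}
    - {"xyz":[0,0,0],"turn":0,"claw":0.2}
    - {"xyz":[0,0,0],"turn":0,"claw":0.3}
    - {"xyz":[0,0,0],"turn":0,"claw":0.3}
    - {"xyz":[0,0,-0.005],"turn":0,"claw":0.3}
    - {"xyz":[0,0,-0.015],"turn":0,"claw":0.3}
    - {"xyz":[0,0,-0.03],"turn":0,"claw":0.3}
    - {"xyz":[0,0,-0.03],"turn":0,"claw":0.3}
    - {"xyz":[0,0,-0.03],"turn":0,"claw":0.3}
    - {"xyz":[0,0,-0.03],"turn":0,"claw":0.3}
    - {"xyz":[0,0,-0.02],"turn":0,"claw":0.3}
    - {"xyz":[0,0,0],"turn":0,"claw":0.3}
    - {"xyz":[0,0,0],"turn":0,"claw":0.3}

```text
time_s: 26.77
tool_pos: [541.2, -281.9, 177.1]
tool_rot: [3.141, -0.002, -0.14]
ft_force: [0.1, -0.2, -0.1]
grip_width: 55.5
finger_force: 0.0
```

Run:
```python
from h import *
f=snap('side','s7'); b=cv2.imread('pics/s7.png'); cv2.imwrite('pics/s7c.png',b[180:400,150:500])
for r in silhouettes('inner_tube','side')[:1]:
    P=cloud(f,r['mask']); print(r['p'],np.percentile(P,[3,50,97],axis=0).round(1).tolist())
P=cloud(f,np.ones((480,640),bool))
Q=P[(P[:,0]>600)&(P[:,0]<690)&(P[:,1]>-120)&(P[:,1]<-40)&(P[:,2]<80)]; print('lid top',np.median(Q[:,2]))
```

```text
0.55 [[474.4, -296.6, 3.8], [528.6, -284.7, 11.2], [589.6, -260.1, 22.8]]
lid top 5.391178129391422
```

View pics/s7c.png

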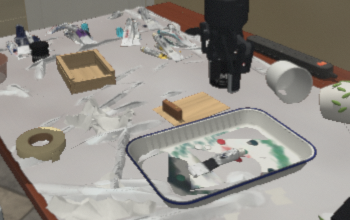

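The tube lies flat in the tray at crop (215,157), the lid lies flat on the desk at (195,105), and the gripper is clear of everything.

```bash
python3 -c "from cell import *; print(close_job())"
```

```text
the job is handed in; nothing more can be done
None
```

The job is handed in at about 27 s: the lid lies flat on the desk, the tube lies flat in the tray, everything is let go, and I kept the arm away from both jars; the judge's verdict was not shown.

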